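# Set the beam balance to its check weight and free the beam

### The arm

A 6-joint arm with a two-finger parallel gripper is mounted at the origin on a cart in front of the work surface, level with it; the furniture and walls round the work are solid. World frame = base frame: x ahead of the robot, y to its left, z up, the work surface at z = 0. Lengths are in m, angles in rad, forces in N, time in s.
With the tool pointing down it reaches from about 0.3 to 0.85 m from the base axis. Payload 4.2 kg.
Tool frame: the origin (TCP) lies at the very end of the fingers, on their centre line; the grasp point (between the pads) lies 19 mm behind it (ctrl.grasp_offset is the distance from the TCP to the grasp point, in m); y points along the fingers, x is the direction in which the jaws open and shut, and the axes are right-handed (so a half turn about y gives the same grasp; the last joint's range is limited). The gripper opens to 91 mm and grips with 3 to 60 N. Pads are 32 mm wide; open, the fingers measure 118 mm over their backs; the gripper's body (76 mm by 178 mm) begins 60 mm behind the grasp point.
Start: joints at [1.135, 0.32, 1.565, -0, 1.257, -0.02], TCP at [0.232, 0.526, 0.191] pointing down, gripper open.
Joint ranges: [-3.11, 3.11], [-0.84, 2.01], [0.21, 2.61], [-1.34, 4.49], [0.05, 2.63], [-2.56, 2.56]. Speed limits (rad/s): [2.57, 2.57, 3.14, 3.14, 3.14, 3.14].

### API

Orientations are given as a 3x3 rotation matrix whose columns are the frame's x, y, z axes.
In Python, from rig import ctrl gives the robot as it stands.
- The arm moves only by the tool drive_tool, never from a script. Its argument "moves" is text: rows parted by semicolons, each of 7 numbers parted by spaces: the turn, a rotation vector about the world's x, y, z in rad, then the shift along the world's x, y, z in cm, then the opening, from 0 (shut) to 1 (fully open). A call has 1 to 5 rows; each row is the pose to reach, as a shift and turn from the pose measured when the call began; what a row does not reach only later rows make up. A row lasts 1/8 s, in which the tool goes at most 62.5 mm and 10.7 degrees, less where a joint would pass 70% of its speed; a pose out of reach is approached as far as the arm can. A call with a gripper value outside its range is refused whole. The fingers move at their own pace and stop on an object; "squeeze" is the grip in N (left out, the last holds). Time passes only in rows, so rows that repeat a pose let the fingers close. It gives the time, the measured TCP pose, the force and the opening at its end, in the units of the state.
- ctrl.read_state(): the state, without advancing time (a new reading comes with each control period).
- ctrl.capture(name): name is "scene" or "side" or "wrist"; returns a dict with "pixels" (384x512x3 uint8, blue, green, red), "fx", "fy", "cx", "cy" (pixels), "k1" (the pictures are not rectified: a ray, as slopes to the right and down, at radius r is drawn at 1 + k1 r^2 times it, then the intrinsics apply), "R" (3x3) and "t" (3): a world point X has camera coordinates R X + t; the wrist camera has in their place "hand_eye" (4x4, takes a point from camera to tool coordinates, whose origin is the TCP and whose axes are the tool frame's). Camera axes: x right, y down, z forward; pixel columns grow to the right and rows downward; lengths in m; the calibration is good to about 2 mm. A picture is of the moment at which its call begins: read the wrist's pose just before it. There is no depth.
- ctrl.close_job(): hands the job in, once; it reports no verdict.
The state is a dict: "clock": time; "qpos": joint angles; "qvel": joint speeds; "tau": joint torques, N m; "position": TCP position; "tool_rot": TCP orientation; "contact_force": force on the tool from outside, world axes, zero at the start; "ft_torque": the same for the moment, N m; "opening": finger opening in m.
Only numpy, scipy, OpenCV 4.12 (cv2) and the standard library are available. Lean on these libraries where they do the work, as an engineer would, in place of code of your own. Each camera call takes 0.05 s, during which the arm holds its last target.

### The job

Check the beam balance against the brass weight on its hanging pan. With the beam still locked, push the steel poise out along the notched beam, one notch for every 50 g, until its plunger clicks into the notch that matches the weight on the pan; then push the red lock tab all the way back so that the beam floats level. Only push, gently: lift nothing, and leave the weights and everything else where they are.

Things in the scene. Friction and masses are not known exactly. Their poses are not given: they have to be found in the camera images.
- balance: grey beam balance fixed to the worktop, 0.45 m long. Origin: on the worktop under the beam's pivot; x axis points away from the robot across the beam, y axis along the beam towards the pan (the robot's left), z up. The pan hangs at y = +90 mm, the notched arm runs to y = -253 mm, the beam lock stands beyond it at y = -262 to -302 mm
- pivot (a point): pivot of the beam, 125 mm above the worktop. The beam is a bar 8 mm wide in x; its notched top edge is 8 mm above this point. The two pillar cheeks beside it reach 8 mm above this point, within 13 mm of it in y and 20 mm in x
- gate (a point): top of the limit gate, a thin post 12 mm wide behind the beam near its pointer end (balance x = 19 to 25 mm, y = -240 mm), 156 mm above the worktop
- beam (a joint): tilt of the beam in rad: 0 is level, positive when the notched arm sinks and the pan rises; stops at -0.06 and +0.06. While locked it stays within 0.01 of level. When free it floats level only with the poise in the right notch; one notch off sends it to a stop
- poise (a joint): position of the poise on the notched arm in m, growing away from the pivot (balance -y). Notch n is at 0.03 * n: six notches, n = 0 (0 g; 60 mm from the pivot) to 5 (250 g, end of travel). Starts between 0 and 0.018: in notch 0 or between 0 and 1. Takes under 1 N between notches and about 5 N to leave one; within some 5 mm of a notch it is drawn in by itself
- plunger (a joint): depth of the poise's spring plunger (black knob on top of the poise) in m: 0 to 0.0006 while it rides on the beam between notches, 0.0025 to 0.003 when it has dropped into a notch
- poise_centre (a point): centre of the upper block of the poise, a steel block 30 mm across the beam (x), 28 mm along it (y), 34 mm high, from z = 137 to 171 mm above the worktop; the black plunger knob, 18 mm across, stands on it up to z = 186 mm. The face to push is the one towards the pivot, 14 mm from this point along balance +y
- lock (a joint): travel of the beam lock's bolt in m, away from the robot along the balance's +x: 0 is locked (its fork holds the beam's pointer), 0.022 is the end of travel; the beam is free above about 0.012. Stiff slide, about 1.5 N; stays where it is left
- lock_tab (a point): centre of the front face of the red lock tab, an upright plate 34 mm wide (y), 50 mm high and 7 mm thick, from z = 113 to 163 mm; at balance x = -35 mm (while locked), y = -285 mm; push it here along balance +x
- pan_floor (a point): centre of the upper side of the round brass pan, 84 mm across, 45 mm above the worktop, hanging from a wire bow 73 mm high whose two wires stand 40 mm to either side of this point along the beam
- weight_200: brass check weight of 200 g with a knob on top, 30 mm across and 40 mm tall; origin: centre of its underside. It stands either on the pan or on the weight block (which, is drawn anew each time); when it is on the pan the right notch is number 4, poise = 0.12 m. Not to be touched
- weight_100: brass check weight of 100 g with a knob on top, 24 mm across and 32 mm tall; origin: centre of its underside. It stands either on the pan or on the weight block (which, is drawn anew each time); when it is on the pan the right notch is number 2, poise = 0.06 m. Not to be touched
- weight_50: brass check weight of 50 g with a knob on top, 19 mm across and 26 mm tall; origin: centre of its underside. It stands either on the pan or on the weight block (which, is drawn anew each time); when it is on the pan the right notch is number 1, poise = 0.03 m. Not to be touched
- weight_block: fixed wooden block 46 x 92 x 45 mm with a felt top, beside the pan, for the two weights not in use; origin: centre of its underside
- parcel_r: green wrapped parcel 129 x 247 x 49 mm lying on the worktop, a bystander; origin: centre of its underside
- film_ball: ball of crumpled green film, about 120 mm, a bystander; origin: its underside
- stamp: rubber stamp 30 x 52 mm, 78 mm tall, standing, a bystander; origin: centre of its underside
- stapler: black stapler 34 x 146 x 47 mm, a bystander; origin: centre of its underside
- pen: black pen 145 mm long on the blue notebook, a bystander; origin: centre of its underside

How it is judged:
On the way, in this order (a step that is already met when the one before it is completed fails the run):
1. The poise has clicked into the notch that matches the weight on the pan, with the beam still locked (((horizontal distance between weight_200 and pan_floor below 0.02 m and value of joint poise between 0.116 and 0.124 m) or (horizontal distance between weight_100 and pan_floor below 0.02 m and value of joint poise between 0.056 and 0.064 m) or (horizontal distance between weight_50 and pan_floor below 0.02 m and value of joint poise between 0.026 and 0.034 m)) and value of joint plunger above 0.0015 m and value of joint lock below 0.006 m), for 0.3 s.
2. The lock tab is pushed back and the beam is free (value of joint lock above 0.018 m), for 0.2 s.
At the end, for the whole second after the job is handed in: The plunger is seated (over 1.5 mm deep) in the notch for the weight on the pan (within 4 mm of 0.03 m for 50 g, 0.06 m for 100 g, 0.12 m for 200 g), that weight is within 20 mm of the pan centre, the lock is back by over 18 mm, and the free beam rests within 0.02 rad of level (((horizontal distance between weight_200 and pan_floor below 0.02 m and value of joint poise between 0.116 and 0.124 m) or (horizontal distance between weight_100 and pan_floor below 0.02 m and value of joint poise between 0.056 and 0.064 m) or (horizontal distance between weight_50 and pan_floor below 0.02 m and value of joint poise between 0.026 and 0.034 m)) and value of joint plunger above 0.0015 m and value of joint lock above 0.018 m and value of joint beam between -0.02 and 0.02 rad and velocity of joint beam between -0.03 and 0.03 rad/s); the robot touches nothing.
It fails at once if A check weight is lifted or shifted by more than 12 mm (distance of any of weight_200, weight_100, weight_50 from where it was at the start of the episode above 0.012 m).
It fails at once if Another loose thing on the worktop is lifted or moved by more than 20 mm (distance of any of parcel_r, film_ball, stamp, stapler, pen from where it was at the start of the episode above 0.02 m).
It fails at once if The fingers press or squeeze a part of the balance with over 40 N (contact force between the fingers and balance above 40 N).
It also fails if it takes over 51 s, if anything falls off the work surface, if the arm or the gripper's body presses on something with over 40 N, if the wrist force passes 120 N, or if a joint passes its speed limit or range.

## Working session

There is one attempt and no reset: what is moved stays moved. The work goes in short steps, Python scripts to look and compute and a tool call to move; the robot and the scene stay as the last step left them, time stands still between calls to the robot, and variables do not carry over. Pictures are saved under pics/ and viewed, and the job is handed in when it is done.

Besides the shell and the picture viewer there is one more tool, called after "Call:" as a command line: name --argument value ..., lists and objects as JSON in quotes. drive_tool: Moves the arm, as the interface text tells. Its arguments: {"type":"object","properties":{"moves":{"type":"string"},"squeeze":{"type":"number"}},"required":["moves"]}

```bash
mkdir -p pics; ls
cat > h.py <<'E'
import numpy as np, cv2
from rig import ctrl
def cap(name,fn):
    s=ctrl.read_state(); c=ctrl.capture(name); cv2.imwrite('pics/'+fn,c['pixels'])
    return s,c
E
python3 - <<'E'
from h import *
import pickle
print(ctrl.read_state())
d={}
for n in ['scene','side','wrist']:
    s,c=cap(n,n+'0.png'); d[n]=(s,c); print(n,{k:v for k,v in c.items() if k!='pixels'})
pickle.dump(d,open('d0.pkl','wb'))
E
```

```text
pics
{'clock': 0.0, 'qpos': array([ 1.13498910e+00,  3.20287426e-01,  1.56565190e+00, -2.92664573e-05,
        1.25741161e+00, -1.99814957e-02]), 'qvel': array([-1.99136688e-03,  3.98503790e-04, -1.01572391e-03, -1.94950651e-03,
        3.35231485e-06,  1.28972056e-03]), 'tau': array([-1.54216508e-03, -4.12447500e+01, -2.31972742e+01,  7.28238327e-02,
        4.58214688e-02, -1.37609377e-04]), 'position': array([0.23203907, 0.52551068, 0.19033343]), 'tool_rot': array([[ 4.03936528e-01, -7.17007183e-04, -9.14786733e-01],
       [ 9.14785324e-01, -1.60568899e-03,  4.03937165e-01],
       [-1.75848883e-03, -9.99998454e-01,  7.31121376e-06]]), 'contact_force': array([-1.06808801, -0.10250436, -0.15170176]), 'ft_torque': array([-0.02779332, -0.01916684, -0.00095273]), 'opening': 0.09097369234570625}
scene {'fx': 427.80322426637616, 'fy': 427.80322426637616, 'cx': 254.9771802223769, 'cy': 189.72925234764776, 'k1': -0.16572969144828686, 'R': array([[ 0.57689794, -0.81667842, -0.01500423],
       [-0.64136843, -0.44153204, -0.62745199],
       [ 0.50580165,  0.371599  , -0.77851067]]), 't': 
[... 174 characters left out ...]
43746496, 'R': array([[-0.99850141,  0.05009886, -0.02202378],
       [ 0.04793329,  0.60642801, -0.7936923 ],
       [-0.02640724, -0.79355855, -0.60792062]]), 't': array([0.55344914, 0.06852536, 2.00585882])}
wrist {'fx': 315.9035586402344, 'fy': 315.9035586402344, 'cx': 255.06848926715443, 'cy': 193.1274243126719, 'k1': -0.08230411876038467, 'hand_eye': array([[ 9.99999927e-01,  1.07491775e-04,  3.67386227e-04,
         7.01959203e-04],
       [-3.29517897e-04, -2.46674639e-01,  9.69098299e-01,
        -1.93517799e-01],
       [ 1.94794961e-04, -9.69098349e-01, -2.46674586e-01,
         6.96891727e-02],
       [ 0.00000000e+00,  0.00000000e+00,  0.00000000e+00,
         1.00000000e+00]])}
```

View pics/scene0.png

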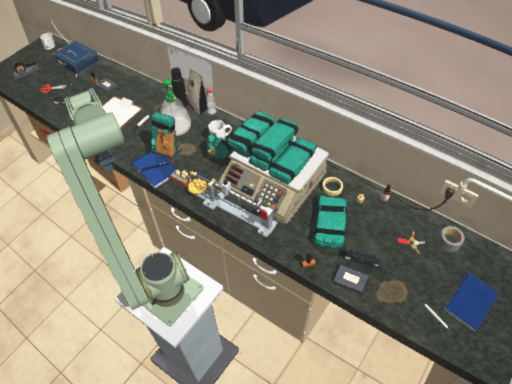

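View pics/side0.png

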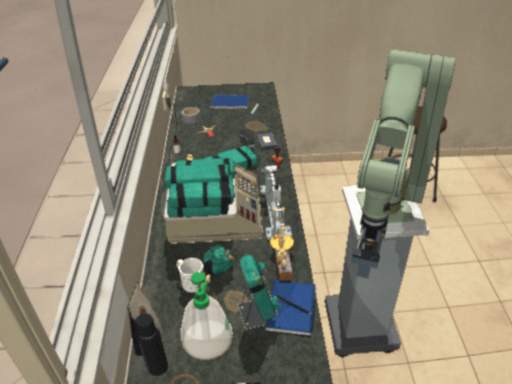

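View pics/wrist0.png

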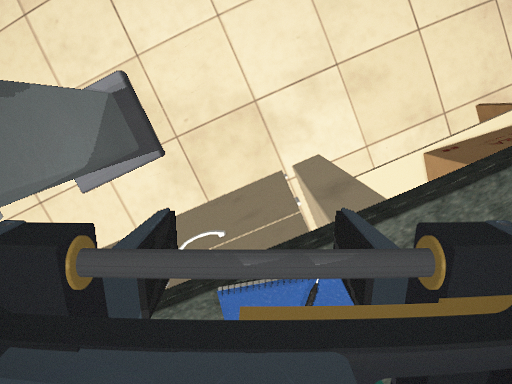

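Run:
```python
import cv2
a=cv2.imread('pics/scene0.png'); cv2.imwrite('pics/sc_z.png',cv2.resize(a[155:255,165:300],None,fx=5.9,fy=5.9,interpolation=cv2.INTER_CUBIC))
a=cv2.imread('pics/side0.png'); cv2.imwrite('pics/si_z.png',cv2.resize(a[145:290,225:325],None,fx=4.1*1,fy=4.1,interpolation=cv2.INTER_CUBIC))
```

```text
(no output)
```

View pics/sc_z.png

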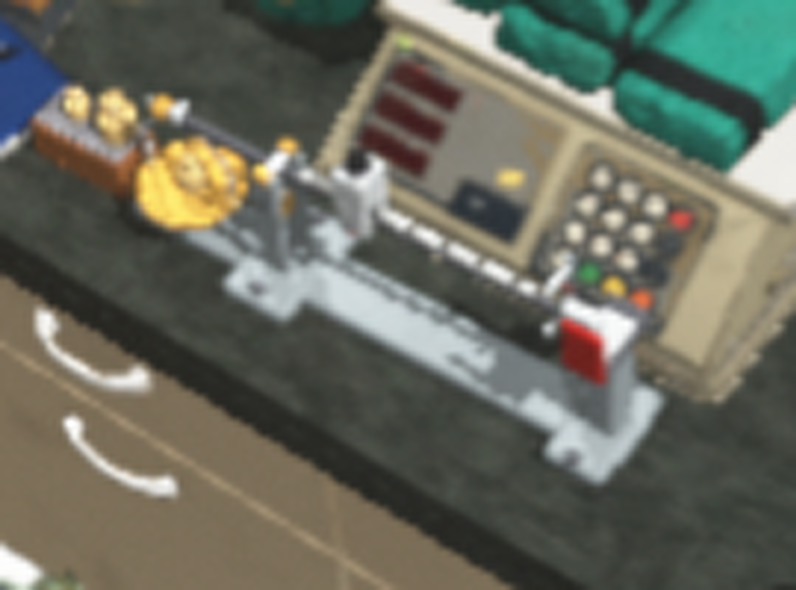

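View pics/si_z.png

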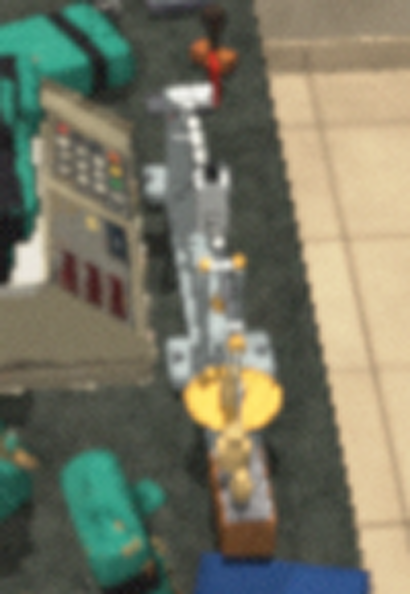

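```bash
cat >> h.py <<'E'
def ray(c,uv,s=None):
    x=np.array([(uv[0]-c['cx'])/c['fx'],(uv[1]-c['cy'])/c['fy']]); r=np.linalg.norm(x); q=r
    for _ in range(30): q=r/(1+c['k1']*q*q)
    d=np.array([*(x/r*q),1.])
    if 'R' in c: return -c['R'].T@c['t'], c['R'].T@d
    H=c['hand_eye']; T=s['tool_rot']
    return s['position']+T@H[:3,3], T@(H[:3,:3]@d)
def onz(o,d,z): return o+d*(z-o[2])/d[2]
def tri(rs):
    A=0;b=0
    for o,d in rs:
        d=d/np.linalg.norm(d); P=np.eye(3)-np.outer(d,d); A=A+P; b=b+P@o
    x=np.linalg.solve(A,b); return x,[np.linalg.norm(np.cross(x-o,d/np.linalg.norm(d))) for o,d in rs]
def proj(c,X,s=None):
    if 'R' in c: p=c['R']@X+c['t']
    else:
        H=c['hand_eye']; p=H[:3,:3].T@(s['tool_rot'].T@(X-s['position'])-H[:3,3])
    x=p[:2]/p[2]; x=x*(1+c['k1']*(x@x)); return x*c['fx']+[c['cx'],c['cy']]
E
python3 - <<'E'
from h import *
import pickle
d=pickle.load(open('d0.pkl','rb'))
S=d['scene'][1];D=d['side'][1]
f=lambda u,v:(165+u/5.9,155+v/5.9)
g=lambda u,v:(225+u/4.1,145+v/4.1)
for n,a,b in [('tab',(583,350),(215,92)),('knobtop',(358,155),(212,168)),('pan',(192,185),(233,398))]:
    rs=[ray(S,f(*a)),ray(D,g(*b))]
    print(n,tri(rs)); 
print('knob',onz(*ray(S,f(358,155)),.186),onz(*ray(D,g(212,168)),.186))
print('tab',onz(*ray(S,f(583,350)),.138),onz(*ray(D,g(215,92)),.138))
print('pan',onz(*ray(S,f(192,185)),.045),onz(*ray(D,g(233,398)),.045))
print('left gate foot', onz(*ray(S,f(260,290)),.0))
E
```

```text
tab (array([ 0.44285326, -0.14771313,  0.12484819]), [np.float64(0.004032758227813349), np.float64(0.004032758227813122)])
knobtop (array([0.46259724, 0.05535956, 0.17843023]), [np.float64(0.001633208755337841), np.float64(0.0016332087553377777)])
pan (array([0.45535732, 0.22198093, 0.03891711]), [np.float64(0.0001491163791278017), np.float64(0.00014911637912795654)])
knob [0.45963675 0.05080038 0.186     ] [0.46221083 0.06669556 0.186     ]
tab [ 0.43945655 -0.15380543  0.138     ] [ 0.44142497 -0.12530684  0.138     ]
pan [0.45178622 0.218185   0.045     ] [0.45620159 0.22822854 0.045     ]
left gate foot [ 4.27053421e-01  1.36416381e-01 -2.22044605e-16]
```

Call:
drive_tool --moves "0 0 0 0 0 6 0; 0 0 0.16 2 -3 10 0; 0 0 0.32 5 -8 12 0; 0 0 0.47 8 -13 14 0; 0 0 0.47 11 -18 14 0" --squeeze 10

```text
clock: 0.78
position: [0.3432, 0.3446, 0.3321]
tool_rot: [[-0.056, 0.003, -0.998], [0.998, 0.001, -0.056], [0.001, -1.0, -0.003]]
contact_force: [0.2, 0.2, -0.0]
opening: 0.0438
```

Call:
drive_tool --moves "0 0 0 4 -5 0 0; 0 0 0 8 -10 0 0; 0 0 0 9 -14 0 0; 0 0 0 9 -14 0 0"

```text
clock: 1.27
position: [0.4339, 0.202, 0.3319]
tool_rot: [[-0.051, 0.002, -0.999], [0.999, 0.0, -0.051], [0.0, -1.0, -0.002]]
contact_force: [-1.2, 0.3, -0.5]
opening: 0.0041
```

Run:
```python
from h import *
import pickle
s,c=cap('wrist','w1.png'); pickle.dump((s,c),open('w1.pkl','wb'))
print(s['clock'],s['position'],s['tool_rot'],s['opening'],s['contact_force'])
cv2.imwrite('pics/w1z.png',cv2.resize(c['pixels'],(800,600),interpolation=cv2.INTER_CUBIC))
```

```text
1.275 [0.43388038 0.20204968 0.33185487] [[-5.06944775e-02  2.31946505e-03 -9.98711515e-01]
 [ 9.98714208e-01  1.32885145e-04 -5.06943055e-02]
 [ 1.51302550e-05 -9.99997301e-01 -2.32321924e-03]] 0.004118941058834822 [-1.16636324  0.29892437 -0.51612322]
```

View pics/w1z.png

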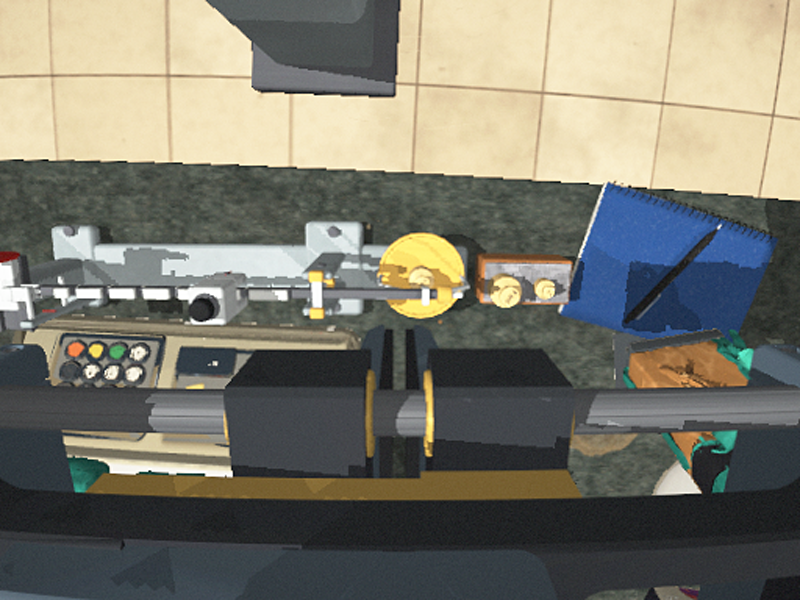

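Run:
```python
import cv2
a=cv2.imread('pics/w1.png')
cv2.imwrite('pics/w1a.png',cv2.resize(a[140:210,230:380],None,fx=5.3,fy=5.3,interpolation=cv2.INTER_CUBIC))
cv2.imwrite('pics/w1b.png',cv2.resize(a[135:215,0:230],None,fx=3.4,fy=3.4,interpolation=cv2.INTER_CUBIC))
```

```text
(no output)
```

View pics/w1a.png

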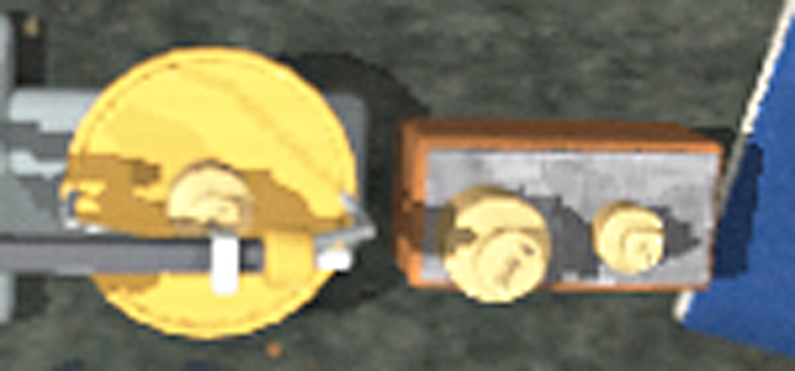

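View pics/w1b.png

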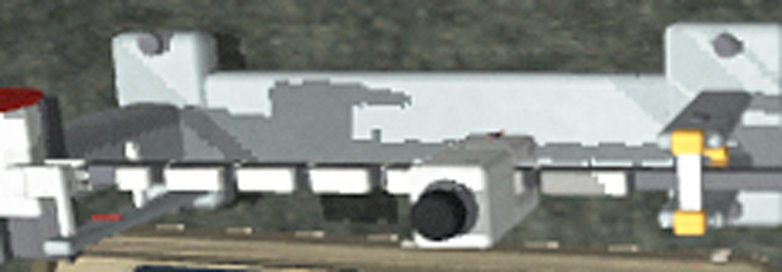

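Run:
```python
from h import *
import pickle
s,c=pickle.load(open('w1.pkl','rb'))
a=lambda u,v:(230+u/5.3,140+v/5.3)
b=lambda u,v:(u/3.4,135+v/3.4)
P=lambda n,uv,z:print(n,onz(*ray(c,uv,s),z).round(4))
P('pan',a(212,193),.045)
P('knob',b(441,208),.186)
P('pivot white strip',b(688,182),.133)
P('pin near',b(688,143),.125);P('pin far',b(688,222),.125)
P('beam top edge R',b(545,170),.133);P('beam top edge L',b(80,163),.133)
P('poise top near piv',b(490,208),.171);P('poise top far',b(403,208),.171)
P('tab top',b(20,100),.163)
for i,u in enumerate([118,165,233,309,385]): P('notchL%d'%i,b(u,182),.133)
```

```text
pan [0.4596 0.2276 0.045 ]
knob [0.462  0.0631 0.186 ]
pivot white strip [0.4622 0.1369 0.133 ]
pin near [0.449  0.1355 0.125 ]
pin far [0.4802 0.1358 0.125 ]
beam top edge R [0.4603 0.0827 0.133 ]
beam top edge L [ 0.4665 -0.1049  0.133 ]
poise top near piv [0.4654 0.0744 0.171 ]
poise top far [0.467  0.0435 0.171 ]
tab top [ 0.4364 -0.1028  0.163 ]
notchL0 [ 0.4735 -0.0894  0.133 ]
notchL1 [ 0.4725 -0.0694  0.133 ]
notchL2 [ 0.4711 -0.041   0.133 ]
notchL3 [ 0.4696 -0.01    0.133 ]
notchL4 [0.4681 0.0203 0.133 ]
```

Run:
```python
from h import *
import pickle
d=pickle.load(open('d0.pkl','rb'))
S=d['scene'][1];D=d['side'][1]
f=lambda u,v:(165+u/5.9,155+v/5.9)
g=lambda u,v:(225+u/4.1,145+v/4.1)
# console upper front corner: left (pan side) 
for n,a,b in [('console top corner',(395,30),(45,255)),('other', (720,205),(45,85)),('front low L',(320,165),(150,370)),('parcel',(730,160),(135,50))]:
    print(n,tri([ray(S,f(*a)),ray(D,g(*b))]))
s,c=pickle.load(open('w1.pkl','rb'))
for z in (.1,.2): print(z,[onz(*ray(c,(u*.64,v*.64),s),z).round(3) for u,v in [(330,335),(75,335),(60,445),(85,470)]])
```

```text
console top corner (array([0.61329128, 0.13015527, 0.13760226]), [np.float64(0.008747395616852128), np.float64(0.008747395616851799)])
other (array([ 0.61057838, -0.15957718,  0.12955154]), [np.float64(0.005010934325161339), np.float64(0.005010934325161655)])
front low L (array([0.5312045 , 0.16129592, 0.02536752]), [np.float64(0.003805078885298863), np.float64(0.0038050788852986954)])
parcel (array([ 0.55244643, -0.16321241,  0.19485798]), [np.float64(0.03805242224336012), np.float64(0.03805242224336019)])
0.1 [array([0.508, 0.145, 0.1  ]), array([ 0.521, -0.098,  0.1  ]), array([ 0.641, -0.131,  0.1  ]), array([ 0.668, -0.108,  0.1  ])]
0.2 [array([0.474, 0.157, 0.2  ]), array([ 0.484, -0.028,  0.2  ]), array([ 0.576, -0.053,  0.2  ]), array([ 0.597, -0.035,  0.2  ])]
```

Call:
drive_tool --moves "0 0 0 2 -5 -2 0; 0 0 0.01 3.2 -9.8 -4 0; 0 0 0.01 3.2 -9.8 -9 0; 0 0 0.01 3.2 -9.8 -13 0; 0 0 0.01 3.2 -9.8 -13 0"

```text
clock: 1.95
position: [0.463, 0.1063, 0.1994]
tool_rot: [[-0.064, -0.005, -0.998], [0.998, 0.0, -0.064], [0.001, -1.0, 0.005]]
contact_force: [0.7, -1.1, 1.1]
opening: 0.0006
```

Run:
```python
from h import *
import pickle
s,c=cap('wrist','w2.png'); pickle.dump((s,c),open('w2.pkl','wb'))
print(s['clock'],s['position'],s['tool_rot'],s['opening'],s['contact_force'])
cv2.imwrite('pics/w2z.png',cv2.resize(c['pixels'],(800,600),interpolation=cv2.INTER_CUBIC))
```

```text
1.95 [0.4630387  0.10628712 0.19937397] [[-6.40870279e-02 -4.76539475e-03 -9.97932936e-01]
 [ 9.97944123e-01  3.12243605e-04 -6.40892374e-02]
 [ 6.17008693e-04 -9.99988597e-01  4.73558692e-03]] 0.0006371630979619635 [ 0.65692697 -1.05033717  1.05678321]
```

View pics/w2z.png

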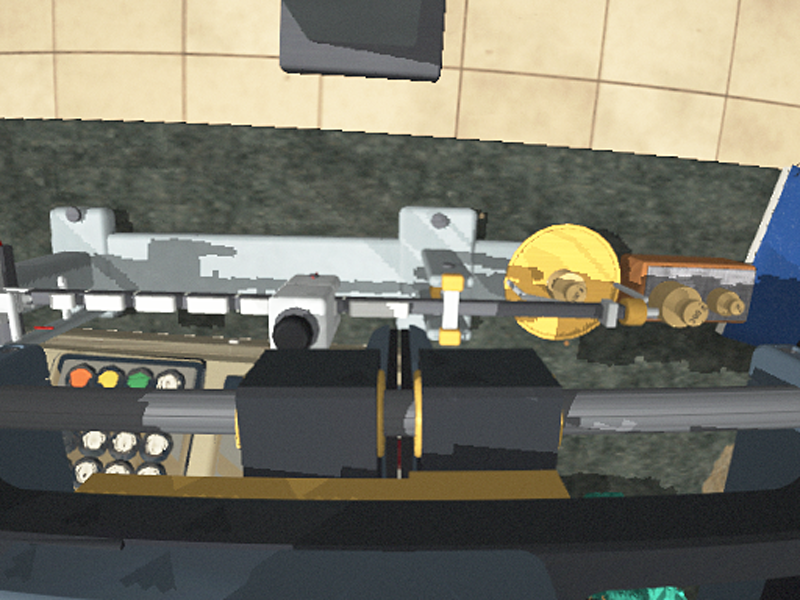

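Run:
```python
from h import *
import pickle
s,c=pickle.load(open('w2.pkl','rb'))
a=c['pixels']
x=cv2.resize(a[140:230,320:490],None,fx=4.6,fy=4.6,interpolation=cv2.INTER_CUBIC)
cv2.imwrite('pics/w2a.png',x)
k=.64
P=lambda n,uv,z:print(n,onz(*ray(c,(uv[0]*k,uv[1]*k),s),z).round(4))
P('knob',(295,329),.186);P('pan',(564,282),.045);P('pivot',(451,308),.130)
P('poise edge',(317,335),.171)
P('tcp',(400,335),.2)
print(proj(c,s['position'],s)/k)
```

```text
knob [0.4616 0.0614 0.186 ]
pan [0.459  0.2277 0.045 ]
pivot [0.462  0.1362 0.13  ]
poise edge [0.4687 0.0689 0.171 ]
tcp [0.4569 0.1074 0.2   ]
[396.45431844 348.54661583]
```

View pics/w2a.png

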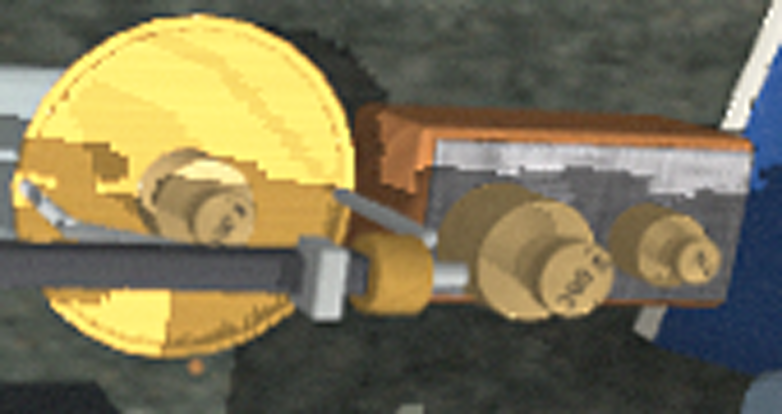

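Call:
drive_tool --moves "0 0 -0.01 0.2 0 -2.5 0; 0 0 -0.02 0.3 0 -5 0; 0 0 -0.02 0.3 0 -5 0; 0 0 -0.02 0.3 0 -5 0"

```text
clock: 2.5
position: [0.4694, 0.1074, 0.1537]
tool_rot: [[-0.045, 0.004, -0.999], [0.999, 0.002, -0.045], [0.002, -1.0, -0.004]]
contact_force: [-0.1, -0.2, 0.4]
opening: 0.0004
```

Call:
drive_tool --moves "0 0 0 0 -0.5 0 0; 0 0 0 0 -1 0 0; 0 0 0 0 -1.3 0 0; 0 0 0 0 -1.6 0 0"

```text
clock: 3.0
position: [0.4694, 0.091, 0.1538]
tool_rot: [[-0.045, 0.004, -0.999], [0.999, 0.002, -0.045], [0.002, -1.0, -0.004]]
contact_force: [-0.0, -0.4, 0.0]
opening: 0.0002
```

Call:
drive_tool --moves "0 0 0 0 -0.3 0 0; 0 0 0 0 -0.6 0 0; 0 0 0 0 -0.6 0 0; 0 0 0 0 -0.6 0 0"

```text
clock: 3.5
position: [0.4694, 0.085, 0.1538]
tool_rot: [[-0.045, 0.004, -0.999], [0.999, 0.002, -0.045], [0.002, -1.0, -0.004]]
contact_force: [0.1, -0.5, 0.5]
opening: 0.0003
```

Call:
drive_tool --moves "0 0 0 0 -0.3 0 0; 0 0 0 0 -0.6 0 0; 0 0 0 0 -0.6 0 0; 0 0 0 0 -0.6 0 0"

```text
clock: 4.0
position: [0.4694, 0.079, 0.1538]
tool_rot: [[-0.045, 0.004, -0.999], [0.999, 0.002, -0.045], [0.002, -1.0, -0.004]]
contact_force: [-0.8, 0.1, -0.0]
opening: 0.0002
```

Run:
```python
from h import *
import pickle
s,c=cap('wrist','w3.png'); pickle.dump((s,c),open('w3.pkl','wb'))
print(s['clock'],s['position'],s['contact_force'])
cv2.imwrite('pics/w3z.png',cv2.resize(c['pixels'][150:250,100:300],None,fx=4,fy=4,interpolation=cv2.INTER_CUBIC))
```

```text
4.0 [0.46939258 0.07900145 0.15382044] [-0.76466974  0.06345935 -0.04562038]
```

View pics/w3z.png

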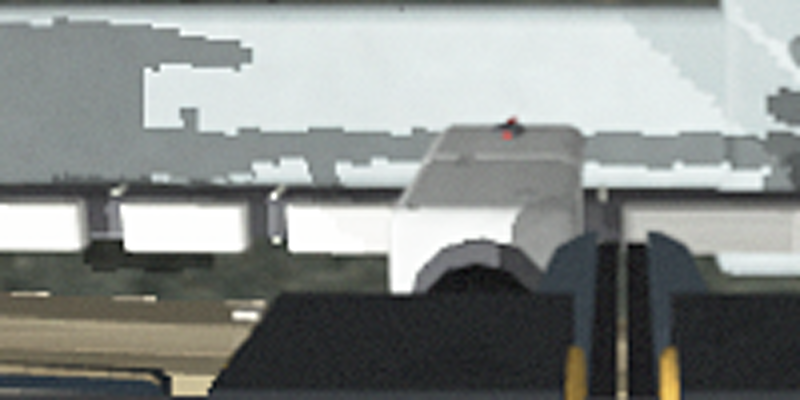

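```bash
cat > m.py <<'E'
from h import *
import pickle,sys
fn,ku,kv,*n=sys.argv[1:]
s,c=pickle.load(open(fn,'rb'))
q=lambda u,v:(100+float(u)/4,150+float(v)/4)
print('knob',onz(*ray(c,q(ku,kv),s),.186).round(4))
for u in n: print('notch',onz(*ray(c,q(u,220),s),.131).round(4))
E
python3 m.py w3.pkl 483 280 605 272 104
```

```text
knob [0.4567 0.0607 0.186 ]
notch [0.4641 0.077  0.131 ]
notch [0.4668 0.0173 0.131 ]
notch [ 0.4682 -0.0135  0.131 ]
```

Call:
drive_tool --moves "0 0 0 0 -0.3 0 0; 0 0 0 0 -0.6 0 0; 0 0 0 0 -0.9 0 0; 0 0 0 0 -0.9 0 0"

```text
clock: 4.55
position: [0.4694, 0.0698, 0.1538]
tool_rot: [[-0.044, 0.004, -0.999], [0.999, 0.002, -0.044], [0.002, -1.0, -0.004]]
contact_force: [-0.5, 0.2, 0.1]
opening: 0.0009
```

```bash
cat > v.py <<'E'
from h import *
import pickle,sys
n=sys.argv[1]
s,c=cap('wrist',n+'.png'); pickle.dump((s,c),open(n+'.pkl','wb'))
print(s['clock'],s['position'],s['contact_force'])
cv2.imwrite('pics/'+n+'z.png',cv2.resize(c['pixels'][150:250,100:300],None,fx=4,fy=4,interpolation=cv2.INTER_CUBIC))
E
python3 v.py w4
```

```text
4.55 [0.46936689 0.06979194 0.15379791] [-0.54540596  0.18088327  0.11870547]
```

View pics/w4z.png

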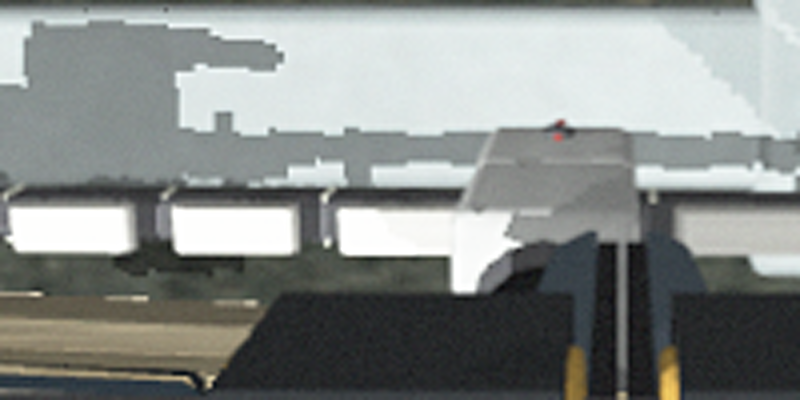

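Run:
```python
from h import *
import pickle
s,c=pickle.load(open('w4.pkl','rb'))
q=lambda u,v:(100+float(u)/4,150+float(v)/4)
for n,u,v,z in [('fingtip top',593,233,.154),('fingtipR',650,233,.154),('outerL',545,285,.154),('outerR',703,285,.154),('poise top edge near? ',560,207,.171),('poise edge',560,207,.137),('edge130',560,130,.137),('edge160',560,160,.137),('R',635,207,.171),('L',465,207,.171),('R',635,160,.137),('L',490,130,.1)]:
    print(n,onz(*ray(c,q(u,v),s),z).round(4))
for X in [(.4694,.0698,.1538),(.454,.0698,.1538),(.485,.0698,.1538)]: 
    p=proj(c,np.array(X),s); print(X,(p-[100,150])*4)
```

```text
fingtip top [0.4594 0.0659 0.154 ]
fingtipR [0.459 0.075 0.154]
outerL [0.4685 0.0584 0.154 ]
outerR [0.4674 0.084  0.154 ]
poise top edge near?  [0.4504 0.061  0.171 ]
poise edge [0.4602 0.0599 0.137 ]
edge130 [0.4466 0.0594 0.137 ]
edge160 [0.4519 0.0596 0.137 ]
R [0.4499 0.0719 0.171 ]
L [0.451  0.0472 0.171 ]
R [0.4513 0.0724 0.137 ]
L [0.4556 0.0441 0.1   ]
(0.4694, 0.0698, 0.1538) [614.96416131 292.5865941 ]
(0.454, 0.0698, 0.1538) [619.16594966 201.2606627 ]
(0.485, 0.0698, 0.1538) [610.87982712 381.35576563]
```

Run:
```python
from h import *
import pickle
d={}
for n in ['scene','side']:
    s,c=cap(n,n+'4.png'); d[n]=(s,c)
pickle.dump(d,open('d4.pkl','wb'))
a=d['scene'][1]['pixels'][130:230,170:300]
b=d['side'][1]['pixels'][110:240,220:330]
print(s['position'],s['contact_force'])
cv2.imwrite('pics/s4.png',np.hstack([cv2.resize(a,None,fx=3.5,fy=3.5,interpolation=cv2.INTER_CUBIC)[:350],cv2.resize(b,None,fx=2.7,fy=2.7,interpolation=cv2.INTER_CUBIC)[:350]]))
p=s['position']
for n,o,f in (('scene',(170,130),3.5),('side',(220,110),2.7)):
    print(n,[((proj(d[n][1],np.array(X))-o)*f).round(0) for X in (p,(.462,.0607,.186),(.466,.061,.137))])
```

```text
[0.46938667 0.06997792 0.15380268] [-0.51560833  1.06200192 -0.77808984]
scene [array([189., 185.]), array([189., 175.]), array([194., 199.])]
side [array([148., 225.]), array([153., 203.]), array([150., 230.])]
```

View pics/s4.png

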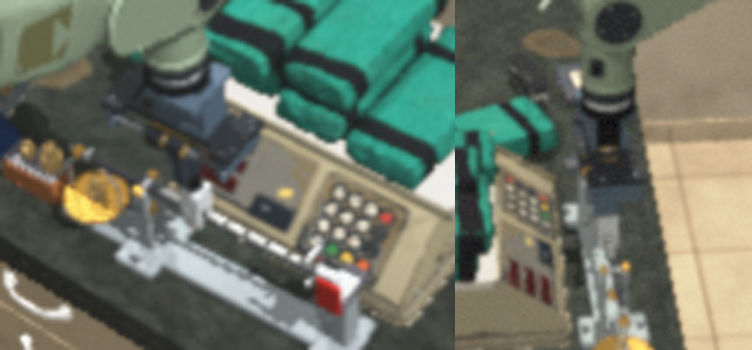

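Run:
```python
from h import *
import pickle
d0=pickle.load(open('d0.pkl','rb'));d=pickle.load(open('d4.pkl','rb'))
I=[]
for D in (d0,d):
  a=D['scene'][1]['pixels'][165:205,205:245]; b=D['side'][1]['pixels'][165:225,260:300]
  I.append(np.hstack([cv2.resize(a,None,fx=7,fy=7,interpolation=cv2.INTER_CUBIC),cv2.resize(b,None,fx=7,fy=7,interpolation=cv2.INTER_CUBIC)[:280]]))
cv2.imwrite('pics/s4c.png',np.vstack(I))
```

```text
(no output)
```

View pics/s4c.png

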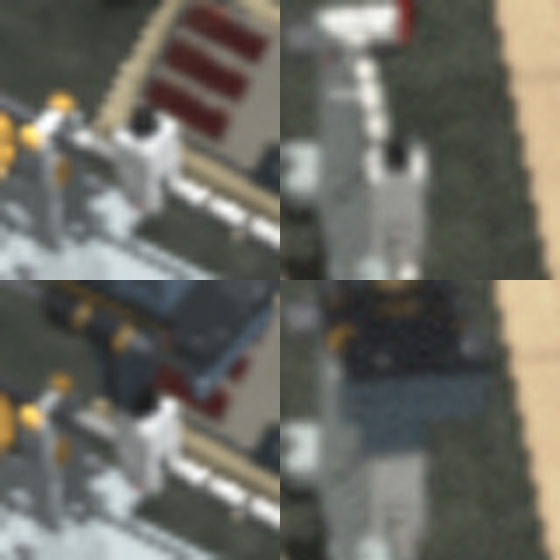

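Call:
drive_tool --moves "0 0 0 0 1.5 0 0; 0 0 0 -0.4 3 0 0; 0 0 0 -0.4 3 -0.8 0; 0 0 0 -0.4 3 -1.6 0; 0 0 0 -0.4 3 -1.6 0"

```text
clock: 5.32
position: [0.4646, 0.0998, 0.1368]
tool_rot: [[-0.045, 0.002, -0.999], [0.999, 0.002, -0.045], [0.002, -1.0, -0.002]]
contact_force: [-0.5, -0.0, 1.1]
opening: 0.0005
```

```bash
python3 v.py w5
python3 - <<'E'
from h import *
s,c=cap('side','side5.png')
cv2.imwrite('pics/side5z.png',cv2.resize(c['pixels'][160:250,250:310],None,fx=7,fy=6.6,interpolation=cv2.INTER_CUBIC))
E
```

```text
5.325 [0.46463194 0.09975581 0.13678626] [-0.52081911 -0.04383398  1.11939471]
```

View pics/w5z.png

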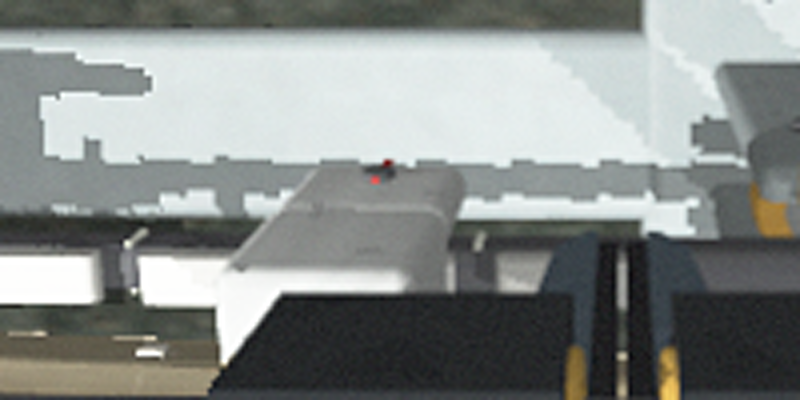

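View pics/side5z.png

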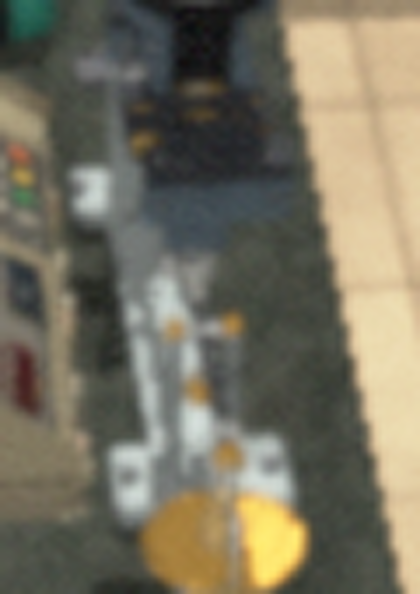

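Run:
```python
from h import *
import pickle
d=pickle.load(open('d4.pkl','rb'));c=d['side'][1]
for z in (.137,.147,.157): print(z,(proj(c,np.array([.465,.1,z]))-[250,160])*[7,6.6])
```

```text
0.137 [186.56861798 273.90219673]
0.147 [186.72547944 260.37942856]
0.157 [186.88229357 246.76508896]
```

Call:
drive_tool --moves "0 0 0 0 -0.5 0 0; 0 0 0 0 -0.8 0 0; 0 0 0 0 -1.1 0 0; 0 0 0 0 -1.4 0 0; 0 0 0 0 -1.4 0 0"

```text
clock: 6.05
position: [0.4654, 0.0856, 0.1376]
tool_rot: [[-0.044, 0.004, -0.999], [0.999, 0.002, -0.044], [0.002, -1.0, -0.004]]
contact_force: [0.4, -0.4, -0.3]
opening: 0.0002
```

```bash
python3 v.py w6
```

```text
6.05 [0.46539355 0.08558619 0.13764415] [ 0.40765064 -0.36016223 -0.33905574]
```

View pics/w6z.png

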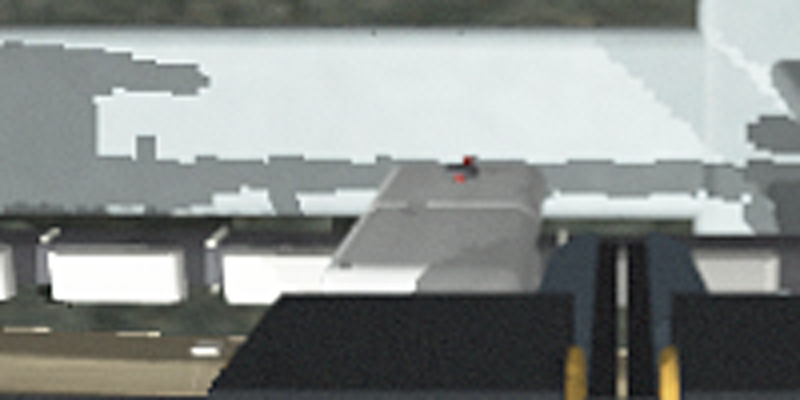

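Call:
drive_tool --moves "0 0 0 0 -0.4 0 0; 0 0 0 0 -0.8 0 0; 0 0 0 0 -1.2 0 0; 0 0 0 0 -1.6 0 0; 0 0 0 0 -1.6 0 0"

```text
clock: 6.72
position: [0.4653, 0.0694, 0.1376]
tool_rot: [[-0.043, 0.004, -0.999], [0.999, 0.002, -0.043], [0.002, -1.0, -0.004]]
contact_force: [-0.3, -0.2, 0.3]
opening: 0.0005
```

Call:
drive_tool --moves "0 0 0 0 -0.3 0 0; 0 0 0 0 -0.6 0 0; 0 0 0 0 -0.9 0 0; 0 0 0 0 -1.2 0 0; 0 0 0 0 -1.2 0 0"

```text
clock: 7.35
position: [0.4651, 0.0568, 0.1377]
tool_rot: [[-0.043, 0.003, -0.999], [0.999, 0.001, -0.043], [0.001, -1.0, -0.003]]
contact_force: [1.2, -0.2, 0.4]
opening: 0.0005
```

```bash
python3 v.py w7
```

```text
7.35 [0.46514338 0.05678049 0.13767188] [ 1.23244429 -0.23613163  0.39373733]
```

View pics/w7z.png

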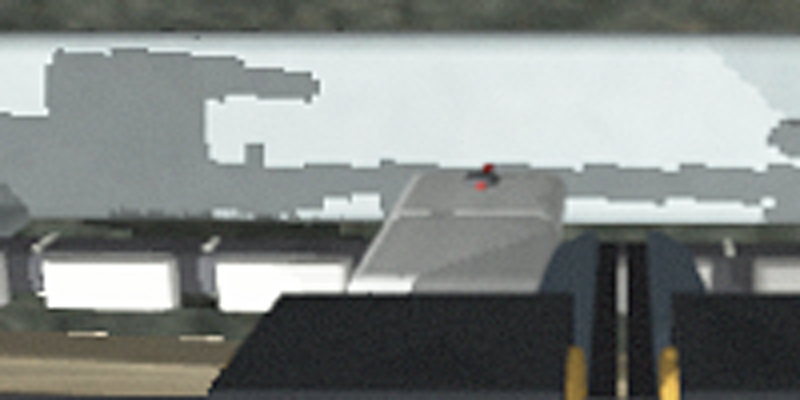

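Run:
```python
from h import *
import pickle
q=lambda u,v:(100+float(u)/4,150+float(v)/4)
for fn,dot,ns in (('w6.pkl',463,[213,42]),('w7.pkl',482,[206,37])):
    s,c=pickle.load(open(fn,'rb'))
    print('dot',[onz(*ray(c,q(dot,183),s),z).round(4) for z in (.09,.1,.11,.12)],[onz(*ray(c,q(u,268),s),.131).round(4) for u in ns])
    print([onz(*ray(c,q(u,212),s),.137).round(4) for u in {'w6.pkl':(375,540),'w7.pkl':(400,562)}[fn]])
```

```text
dot [array([0.4611, 0.0553, 0.09  ]), array([0.4584, 0.0564, 0.1   ]), array([0.4556, 0.0576, 0.11  ]), array([0.4529, 0.0587, 0.12  ])] [array([0.4666, 0.018 , 0.131 ]), array([ 0.468 , -0.0116,  0.131 ])]
[array([0.4537, 0.0466, 0.137 ]), array([0.4525, 0.073 , 0.137 ])]
dot [array([0.4607, 0.0302, 0.09  ]), array([0.458 , 0.0312, 0.1   ]), array([0.4552, 0.0322, 0.11  ]), array([0.4525, 0.0332, 0.12  ])] [array([ 0.4664, -0.012 ,  0.131 ]), array([ 0.4678, -0.0413,  0.131 ])]
[array([0.4533, 0.0218, 0.137 ]), array([0.4521, 0.0478, 0.137 ])]
```

Call:
drive_tool --moves "0 0 0 0 -0.3 0 0; 0 0 0 0 -0.6 0 0; 0 0 0 0 -0.9 0 0; 0 0 0 0 -1.2 0 0; 0 0 0 0 -1.35 0 0"

```text
clock: 8.02
position: [0.4648, 0.0429, 0.1376]
tool_rot: [[-0.043, 0.002, -0.999], [0.999, 0.001, -0.043], [0.001, -1.0, -0.002]]
contact_force: [-0.7, 0.5, 0.5]
opening: 0.0002
```

Call:
drive_tool --moves "0 0 0 0 0 0 0; 0 0 0 0 0 0 0"

```text
clock: 8.28
position: [0.4647, 0.0428, 0.1375]
tool_rot: [[-0.043, 0.002, -0.999], [0.999, 0.001, -0.043], [0.0, -1.0, -0.002]]
contact_force: [-0.3, 0.2, 0.2]
opening: 0.0004
```

```bash
python3 v.py w8
```

```text
8.275 [0.46466341 0.04277548 0.13754857] [-0.28201693  0.23603335  0.20735443]
```

View pics/w8z.png

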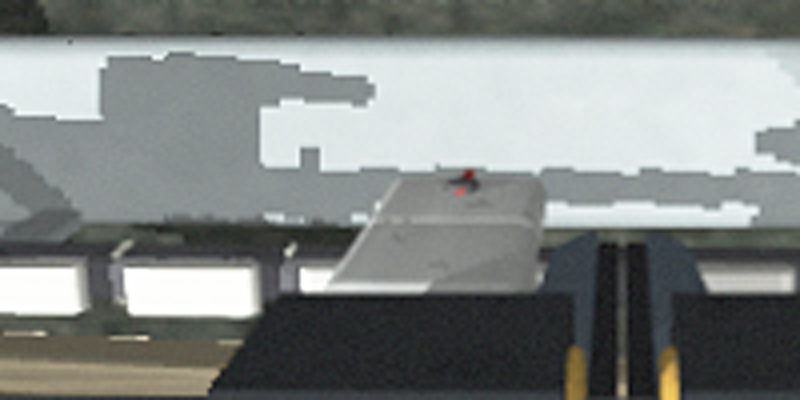

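Run:
```python
from h import *
import pickle
q=lambda u,v:(100+float(u)/4,150+float(v)/4)
s,c=pickle.load(open('w8.pkl','rb'))
print([onz(*ray(c,q(u,268),s),.131).round(4) for u in (287,117)])
print([onz(*ray(c,q(u,222),s),.137).round(4) for u in (378,543)])
```

```text
[array([ 0.4652, -0.0122,  0.131 ]), array([ 0.4666, -0.0414,  0.131 ])]
[array([0.4546, 0.0043, 0.137 ]), array([0.4534, 0.0308, 0.137 ])]
```

Call:
drive_tool --moves "0 0 0 0 1 0 0; 0 0 0 0 1.8 1 0; 0 0 0 0 1.8 5 0; 0 0 0 0 1.8 9 0; 0 0 0 -2 0 13 0"

```text
clock: 8.95
position: [0.4454, 0.0438, 0.2694]
tool_rot: [[-0.046, 0.004, -0.999], [0.999, 0.001, -0.046], [0.001, -1.0, -0.004]]
contact_force: [0.0, 0.0, -0.3]
opening: 0.0001
```

Call:
drive_tool --moves "0 0 0 -2 -5 0 0; 0 0 0 -4 -10 0 0; 0 0 0 -4 -15 0 0; 0 0 0 -4 -15 0 0"

```text
clock: 9.45
position: [0.4054, -0.1082, 0.2702]
tool_rot: [[-0.041, 0.005, -0.999], [0.999, 0.0, -0.041], [-0.0, -1.0, -0.005]]
contact_force: [-0.1, 0.7, -0.7]
opening: 0.0002
```

Run:
```python
from h import *
import pickle
s,c=cap('wrist','w9.png'); pickle.dump((s,c),open('w9.pkl','wb'))
print(s['clock'],s['position'],s['tool_rot'])
cv2.imwrite('pics/w9z.png',cv2.resize(c['pixels'],(800,600),interpolation=cv2.INTER_CUBIC))
```

```text
9.45 [ 0.40537643 -0.10819265  0.27019652] [[-4.10349885e-02  4.75804184e-03 -9.99146381e-01]
 [ 9.99157701e-01  5.71502374e-05 -4.10351812e-02]
 [-1.38145656e-04 -9.99988679e-01 -4.75637930e-03]]
```

View pics/w9z.png

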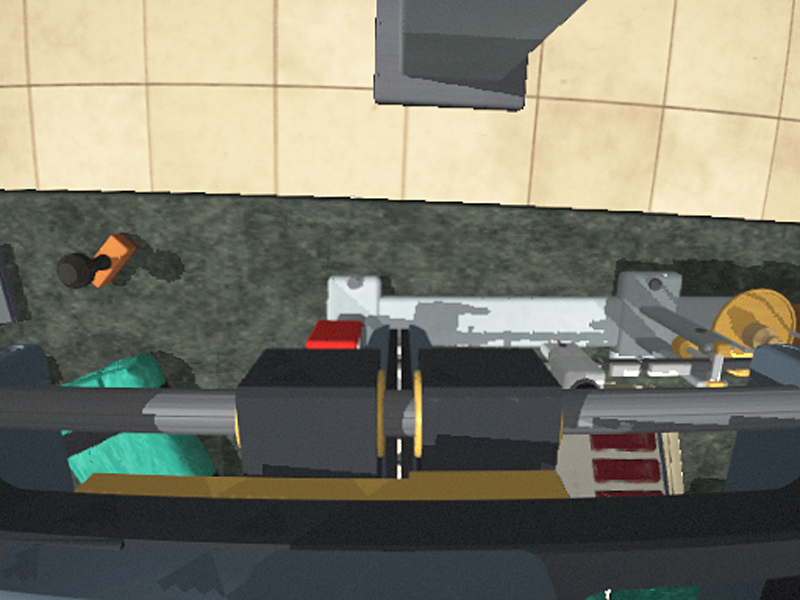

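Run:
```python
from h import *
import pickle
k=.64
s,c=pickle.load(open('w9.pkl','rb'))
p=c['pixels'].astype(int); m=((p[...,2]>120)&(p[...,1]<60)&(p[...,0]<60)); m[:,300:]=0
ys,xs=np.nonzero(m); print(xs.min(),xs.max(),ys.min(),ys.max())
for r in range(ys.min(),ys.max()+1): print(r,xs[ys==r].min(),xs[ys==r].max(),end='; ')
print()
r=ys.min()+1
for x in (xs[ys==r].min(),xs[ys==r].max()): print(onz(*ray(c,(x,r-1),s),.113))
r=ys.max()
for x in (xs[ys==r].min(),xs[ys==r].max()): print(onz(*ray(c,(x,r),s),.163))
print(onz(*ray(c,(80*k,262*k),s),.078))
```

```text
196 228 205 222
205 210 210; 206 203 207; 207 203 203; 208 202 206; 209 201 218; 210 201 216; 211 200 221; 212 200 216; 213 199 221; 214 199 217; 215 198 217; 216 198 198; 217 197 226; 218 197 227; 219 196 228; 220 196 227; 221 197 227; 222 197 227; 
[ 0.4427905  -0.16614163  0.113     ]
[ 0.44259443 -0.16148762  0.113     ]
[ 0.44562036 -0.16429517  0.163     ]
[ 0.44430839 -0.13396701  0.163     ]
[ 0.41225093 -0.36837667  0.078     ]
```

Call:
drive_tool --moves "0 0 0 -1.2 -4.2 -3 0; 0 0 0 -1.2 -4.2 -7 0; 0 0 0 -1.2 -4.2 -11 0; 0 0 0 -1.2 -4.2 -15 0; 0 0 0 -1.2 -4.2 -15 0"

```text
clock: 10.12
position: [0.3918, -0.1464, 0.1182]
tool_rot: [[-0.045, -0.001, -0.999], [0.999, 0.004, -0.045], [0.004, -1.0, 0.001]]
contact_force: [0.4, -0.6, 0.7]
opening: 0.0004
```

Call:
drive_tool --moves "0 0 0 0.5 0 0 0; 0 0 0 1 0 0 0; 0 0 0 1.5 0 0 0; 0 0 0 2 0 0 0; 0 0 0 2 0 0 0"

```text
clock: 10.75
position: [0.4123, -0.1465, 0.1184]
tool_rot: [[-0.045, -0.001, -0.999], [0.999, 0.004, -0.045], [0.004, -1.0, 0.001]]
contact_force: [-0.8, -0.7, -0.3]
opening: 0.0007
```

```bash
cat > v2.py <<'E'
from h import *
import pickle,sys
n=sys.argv[1]
s,c=cap('wrist',n+'.png'); pickle.dump((s,c),open(n+'.pkl','wb'))
print(s['clock'],s['position'],s['contact_force'])
cv2.imwrite('pics/'+n+'z.png',cv2.resize(c['pixels'],(800,600),interpolation=cv2.INTER_CUBIC))
E
python3 v2.py w10
```

```text
10.75 [ 0.41228932 -0.14654419  0.11843726] [-0.82841462 -0.65565387 -0.31704188]
```

View pics/w10z.png

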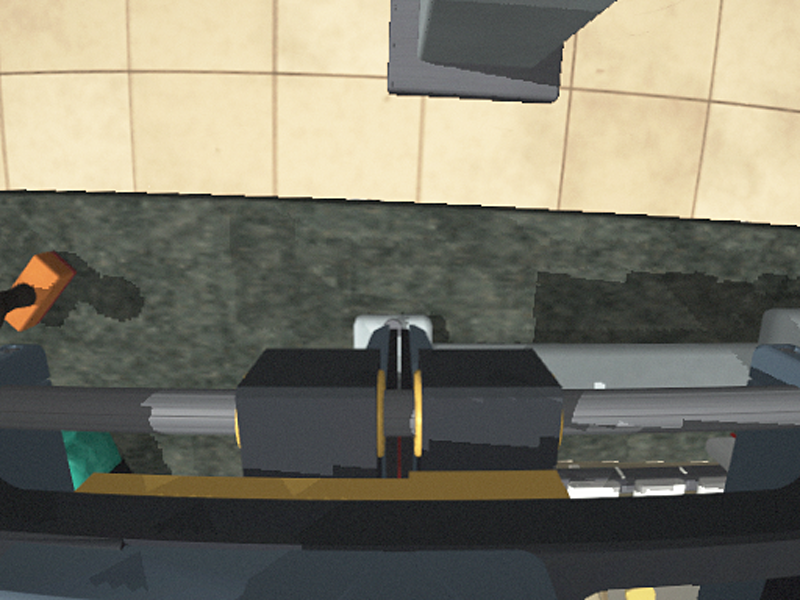

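Call:
drive_tool --moves "0 0 0 0.4 0 0 0; 0 0 0 0.8 0 0 0; 0 0 0 1.2 0 0 0; 0 0 0 1.6 0 0 0; 0 0 0 1.9 0 0 0"

```text
clock: 11.42
position: [0.4308, -0.1463, 0.1182]
tool_rot: [[-0.045, -0.002, -0.999], [0.999, 0.005, -0.045], [0.005, -1.0, 0.002]]
contact_force: [-1.5, 0.6, 1.3]
opening: 0.0007
```

Call:
drive_tool --moves "0 0 0 0.2 0 0 0; 0 0 0 0.5 0 0 0; 0 0 0 0.8 0 0 0; 0 0 0 1.1 0 0 0"

```text
clock: 11.92
position: [0.4418, -0.1461, 0.1181]
tool_rot: [[-0.045, -0.003, -0.999], [0.999, 0.005, -0.045], [0.005, -1.0, 0.003]]
contact_force: [-0.8, 1.9, 0.8]
opening: 0.0003
```

Run:
```python
from h import *
import pickle
s,c=cap('scene','sc11.png')
print(s['clock'],s['position'],s['contact_force'])
a=cv2.imread('pics/scene0.png')[165:255,215:305];b=c['pixels'][165:255,215:305]
cv2.imwrite('pics/sc11z.png',cv2.resize(np.hstack([a,b]),None,fx=4.4,fy=4.4,interpolation=cv2.INTER_CUBIC))
```

```text
11.925 [ 0.44182038 -0.14608492  0.11806817] [-0.75938252  1.91200121  0.78589712]
```

View pics/sc11z.png

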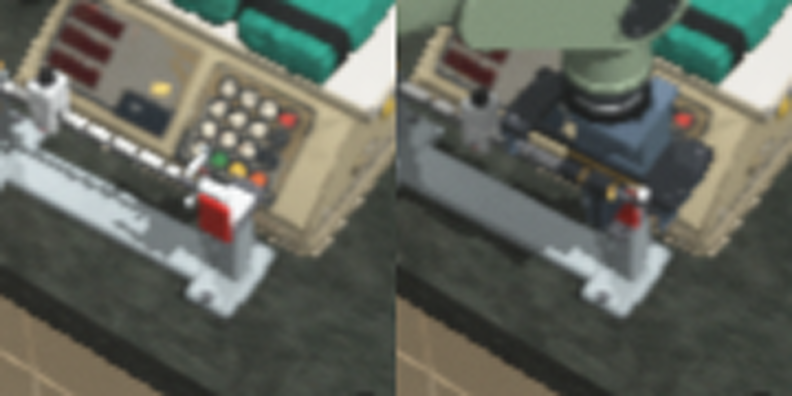

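Call:
drive_tool --moves "0 0 0 0.3 0 0 0; 0 0 0 0.6 0 0 0; 0 0 0 0.8 0 0 0; 0 0 0 0.8 0 0 0"

```text
clock: 12.48
position: [0.4428, -0.1462, 0.1182]
tool_rot: [[-0.046, -0.018, -0.999], [0.999, 0.005, -0.046], [0.006, -1.0, 0.017]]
contact_force: [-19.2, -1.7, 15.3]
opening: 0.0007
```

Call:
drive_tool --moves "0 0 0 0.2 0 0 0; 0 0 0 0.4 0 0 0; 0 0 0 0.4 0 0 0"

```text
clock: 12.85
position: [0.4423, -0.1462, 0.1184]
tool_rot: [[-0.047, -0.027, -0.999], [0.999, 0.005, -0.047], [0.006, -1.0, 0.027]]
contact_force: [-13.5, -0.8, 10.2]
opening: 0.0006
```

Run:
```python
from h import *
import pickle
s,c=cap('scene','sc12.png'); s2,c2=cap('side','si12.png')
print(s2['clock'],s2['position'],s2['contact_force'])
a=c['pixels'][175:255,235:315];b=c2['pixels'][120:200,240:320]
cv2.imwrite('pics/sc12z.png',cv2.resize(np.hstack([a,b]),None,fx=5,fy=5,interpolation=cv2.INTER_CUBIC))
```

```text
12.9 [ 0.4423434  -0.14621397  0.11840341] [-11.87753604  -0.8198337    9.95441312]
```

View pics/sc12z.png

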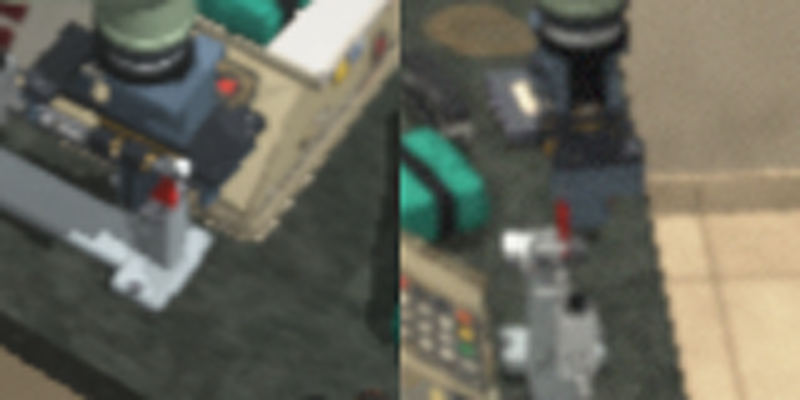

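Run:
```python
from h import *
import pickle
D=pickle.load(open('d0.pkl','rb'))['side'][1]
for f in ('side0','si12'):
    p=cv2.imread('pics/%s.png'%f).astype(int); w=p[155:180,260:290]
    r=(w[...,2]-np.maximum(w[...,1],w[...,0])).clip(0); r[r<40]=0
    ys,xs=np.mgrid[155:180,260:290]
    print(f,r.sum(),(r*xs).sum()/r.sum(),(r*ys).sum()/r.sum())
    for row in range(158,178):
        q=r[row-155]
        if q.sum()>60: print(row,round((q*xs[0]).sum()/q.sum(),1),end=' ')
    print()
o=np.array([.443,-.15,.15]); print([proj(D,o+[dx,0,0]) for dx in (0,.022)])
```

```text
side0 4564 276.669588080631 159.82668711656441
158 277.1 159 277.1 160 277.2 161 277.0 162 277.0 163 277.0 164 277.0 165 277.4 166 277.5 167 277.5 168 277.4 
si12 1112 272.14478417266184 163.47661870503597
161 272.0 162 272.0 163 272.0 164 272.0 165 272.4 166 272.4 167 272.5 
[array([276.55581067, 161.79064057]), array([271.35559999, 162.02741224])]
```

Call:
drive_tool --moves "0 0 0 -1 0 0 0; 0 0 0 -3 0 0 0; 0 0 0 -5 0 0 0; 0 0 0 -5 0 6 0; 0 0 0 -5 0 12 0"

```text
clock: 13.58
position: [0.3914, -0.1461, 0.2395]
tool_rot: [[-0.047, -0.027, -0.999], [0.999, 0.005, -0.047], [0.006, -1.0, 0.027]]
contact_force: [1.0, -1.6, -0.1]
opening: 0.0005
```

Call:
drive_tool --moves "0 0 0 0 5 2 0; 0 0 0 1 10 2 0; 0 0 0 1 15 2 0; 0 0 0 1 15 2 0; 0 0 0 1 15 2 0"

```text
clock: 14.2
position: [0.4013, 0.0035, 0.2595]
tool_rot: [[-0.047, -0.027, -0.999], [0.999, 0.004, -0.047], [0.006, -1.0, 0.027]]
contact_force: [-0.7, -0.2, -0.1]
opening: 0.0005
```

```bash
python3 v2.py w13
python3 - <<'E'
from h import *
s,c=cap('scene','sc13.png')
a=cv2.imread('pics/scene0.png')[155:255,165:305];b=c['pixels'][155:255,165:305]
cv2.imwrite('pics/sc13z.png',cv2.resize(np.vstack([a,b]),None,fx=3,fy=3,interpolation=cv2.INTER_CUBIC))
E
```

```text
14.2 [0.40129258 0.00345812 0.25948882] [-0.74613471 -0.23614333 -0.09445888]
```

View pics/w13z.png

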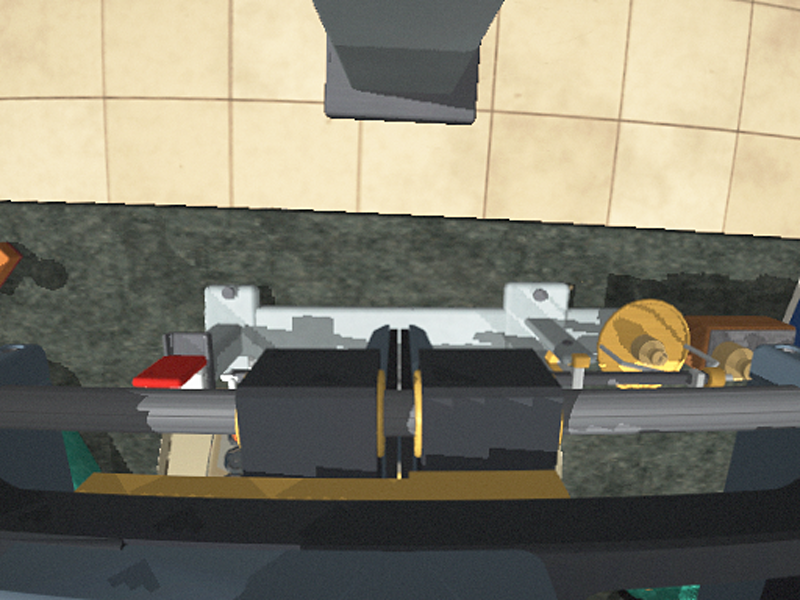

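View pics/sc13z.png

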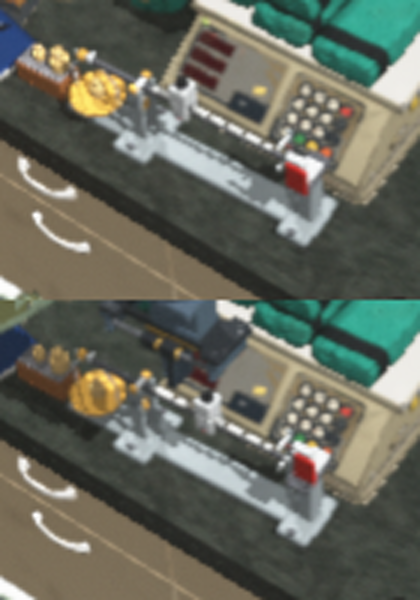

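Call:
drive_tool --moves "0 0 0 0 0 4 0; 0 0 0 3 0 8 0; 0 0 0 3 0 8 0; 0 0 0 3 0 8 0; 0 0 0 3 0 8 0"

```text
clock: 14.92
position: [0.4302, 0.0024, 0.3383]
tool_rot: [[-0.044, -0.03, -0.999], [0.999, 0.005, -0.044], [0.006, -1.0, 0.03]]
contact_force: [1.0, 0.2, -0.7]
opening: 0.0002
```

Call:
drive_tool --moves "0 0 0 0 0 0 0; 0 0 0 0 0 0 0; 0 0 0 0 0 0 0; 0 0 0 0 0 0 0; 0 0 0 0 0 0 0"

```text
clock: 15.55
position: [0.4303, 0.0025, 0.3383]
tool_rot: [[-0.044, -0.03, -0.999], [0.999, 0.005, -0.044], [0.006, -1.0, 0.03]]
contact_force: [0.4, -0.1, -0.8]
opening: 0.0005
```

```bash
python3 v2.py w14
python3 - <<'E'
from h import *
import pickle
s,c=pickle.load(open('w14.pkl','rb'))
cv2.imwrite('pics/w14y.png',cv2.resize(c['pixels'][150:240,60:460],None,fx=2,fy=3,interpolation=cv2.INTER_CUBIC))
E
```

```text
15.55 [0.43026662 0.00246328 0.33829958] [ 0.35262424 -0.11954432 -0.77850492]
```

View pics/w14z.png

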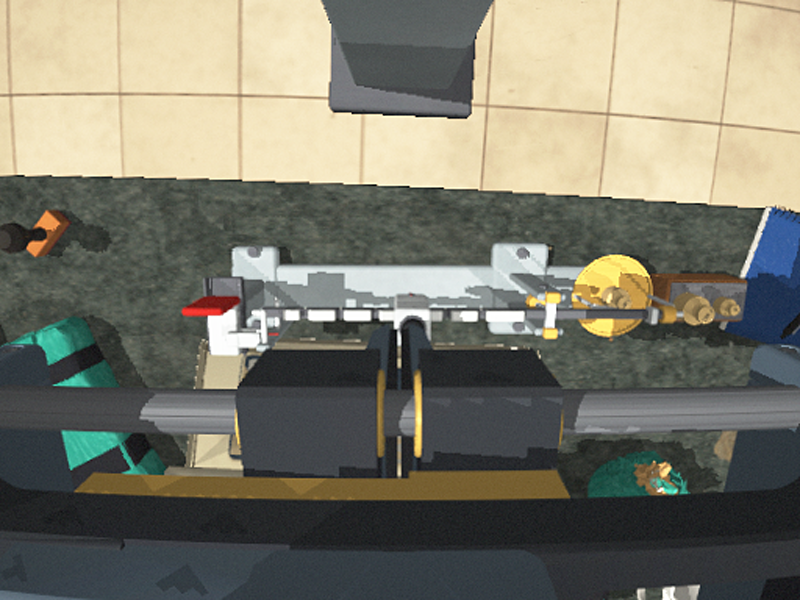

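Run:
```python
from h import *
import pickle
s,c=pickle.load(open('w14.pkl','rb'))
p=c['pixels'].astype(int); m=((p[...,2]>120)&(p[...,1]<60)&(p[...,0]<60)).astype(np.uint8); m[:,:110]=0;m[:,165:]=0
ys,xs=np.nonzero(m); print(ys.min(),ys.max(),onz(*ray(c,(135,ys.min()),s),.113),onz(*ray(c,(135,ys.max()),s),.163))
s,c=cap('scene','sc14.png')
a=cv2.imread('pics/scene0.png')[185:225,225:275];b=c['pixels'][185:225,225:275]
cv2.imwrite('pics/sc14z.png',cv2.resize(np.hstack([a,b]),None,fx=8,fy=8,interpolation=cv2.INTER_CUBIC))
# marks where beam top at pointer end is for tilt 0, +-.06
D=c
for t in (-.06,-.02,0,.02,.06): print(t,((proj(D,np.array([.474,-.1,.133-t*.236]))-[225,185])*8).round(0))
```

```text
192 201 [ 0.46610969 -0.15903164  0.113     ] [ 0.46558464 -0.14068156  0.163     ]
-0.06 [262. 130.]
-0.02 [262. 141.]
0 [262. 147.]
0.02 [262. 152.]
0.06 [262. 163.]
```

View pics/sc14z.png

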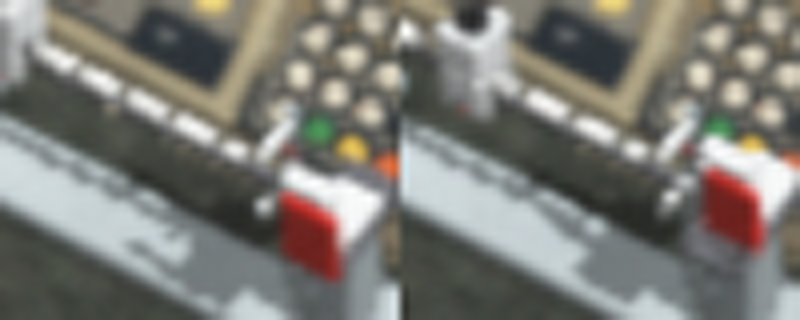

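```bash
python3 -c "
from rig import ctrl
ctrl.close_job(); print(ctrl.read_state()['clock'])"
```

```text
the job is handed in; nothing more can be done
the job is handed in; nothing more can be done
```

The balance check is done and handed in, at about 15.6 s on the clock. The 100 g weight is on the pan; the 200 g and 50 g are on the block. I pushed the poise into notch 2 with the beam still locked, then pushed the red lock tab back to its stop.

**Last checks**
- **Poise:** the last camera measurement put it 29.8 mm short of notch 3, where 30 mm is expected. Before I withdrew, it had pulled about 3 mm clear of the finger, as it should when it drops into a notch.
- **Lock:** the tab face measured x ≈ 0.466 m, against about 0.443 m at the start, so it is at the end of its 22 mm travel. The side view gave about 21 mm.
- **Beam:** its end looks unmoved in the scene picture after unlocking, so it appears level. That picture shows tilt only to about 0.02 rad, and I could not read the joint directly.
- **Robot and bystanders:** the arm was clear, 0.34 m up. The weights and the other loose things looked unmoved in the last pictures; I did not measure each one.

**What disagreed**
- **First push missed:** the closed fingertips ended about 19 mm higher than the reported tool point, so the finger passed over the poise block. It may have brushed the plunger knob, but the poise did not move. I backed off, lowered the tool and pushed again.
- **Force at the lock stop:** the readings peaked at about 19 N along the push and 15 N upward, within the 40 N limit.

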